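# Hang the night lamp on its hook by its bail

## Robot

A 6-joint arm with a two-finger parallel gripper is mounted at the origin on the work surface. World frame = base frame: x ahead of the robot, y to its left, z up, the work surface at z = 0. Lengths are in m, angles in rad, forces in N, time in s.
With the tool pointing down it reaches from about 0.425 to 1.125 m from the base axis. Payload 14.9 kg.
Tool frame: the origin (TCP) lies at the very end of the fingers, on their centre line; the grasp point (between the pads) lies env.grip_depth behind it (env.grip_depth is the distance from the TCP to the grasp point, in m); z points along the fingers, y is the line along which they close (so a half turn about z gives the same grasp; the last joint's range is limited). The gripper opens to 91 mm and grips with 3 to 60 N. Pads are 32 mm wide; open, the fingers measure 118 mm over their backs; the gripper's body (76 mm by 178 mm) begins 60 mm behind the grasp point.
Start: joints at [-1.231, 0.379, 1.734, -0, 1.028, -0.033], TCP at [0.255, -0.652, 0.214] pointing down, gripper open.
Joint ranges: [-2.77, 2.77], [-0.74, 2.19], [0, 2.66], [-1.06, 4.2], [0.31, 2.87], [-3.08, 3.08]. Speed limits (rad/s): [1.89, 1.89, 2.39, 3.14, 3.14, 3.14].

## Interface

Orientations are given as a rotation vector (axis times angle).
In Python, from station import sensors, viewer, job, env gives the robot as it stands. The module is installed in compiled form; this text tells all that it offers.
- The arm moves only by the shell command python3 -m pendant 'ROWS' [FORCE]. ROWS is JSON, a list that holds one entry, the list of rows, each a list of 7 numbers: the shift along the tool's x, y, z as a fraction of full scale, then the turn, a rotation vector about the tool's x, y, z as a fraction of full scale, then the opening, from -1 (shut) to 1 (fully open), so that 0 is half open. A call has exactly 5 rows; each row is the pose to reach, as a shift and turn from the pose commanded when the call began, along the tool's axes at that moment; what a row does not reach only later rows make up. Full scale, the value 1, is 30 cm for a shift and 90 degrees for a turn. A row lasts 1/10 s, in which the tool goes at most 50 mm and 8.59 degrees, less where a joint would pass 70% of its speed; a pose out of reach is approached as far as the arm can. A call with a number of a shift or a turn outside -1 to 1 is refused whole. A call with a gripper value outside its range is refused whole. The fingers move at their own pace and stop on an object; FORCE is the grip in N (left out, the last holds). Time passes only in rows, so rows that repeat a pose let the fingers close, or fill a call up. It gives the time, the measured TCP pose, the force, the opening and the grip force at its end, in the units of the state.
- sensors.sense(): the state, without advancing time (a new reading comes with each control period).
- viewer.get_image(name): name is "scene" or "top"; returns a dict with "pixels" (384x512x3 uint8, blue, green, red), "range_z" (384x512 float32, m along the optical axis (not along the pixel's ray), 0 where there is no reading), "fx", "fy", "cx", "cy" (pixels), "k1" (the pictures are not rectified: a ray, as slopes to the right and down, at radius r is drawn at 1 + k1 r^2 times it, then the intrinsics apply), "xyz" and "orientation" of the camera in the world. Camera axes: x right, y down, z forward; pixel columns grow to the right and rows downward; lengths in m; the calibration is good to about 2 mm. A picture is of the moment at which its call begins.
- job.job_done(): hands the job in; it is judged then, once.
The state is a dict: "time_s": time; "joint_pos": joint angles; "joint_vel": joint speeds; "joint_torque": joint torques, N m; "tcp_pos": TCP position; "orientation": TCP orientation; "ft_force": force on the tool from outside, world axes, zero at the start; "torque": the same for the moment, N m; "grip_width": finger opening in m; "finger_force": force on a finger pad.
Only numpy, scipy, OpenCV 4.12 (cv2) and the standard library are available. Lean on these libraries where they do the work, as an engineer would, in place of code of your own. Each camera call takes 0.05 s, during which the arm holds its last target. There are 200 camera calls.

## Task

Take the night lamp, bail still folded, out of its charging dock, set it down gently and upright on the middle of the round cork mat and let go of it, because the dock leaves no room for a finger under the folded bail. There swing the bail fully upright while the lamp stands on the mat, then hang the lamp by the bail on the dark steel hook of the stand, with the middle of the bail's bar in the hook, so that it hangs free, upright and at rest. Do not tip the lamp over or knock or shift the cup, toys, jar, book and brush standing around.

Things in the scene. Friction and masses are not known exactly. Their poses are not given: they have to be found in the camera images.
- lamp: Night lamp: upright rounded box 58 (x) x 92 (y) x 112 mm high, white with a warm yellow middle band; a dimmer knob 34 mm across stands 7 mm above the middle of its top. About 0.4 kg (0.33 to 0.5), centre of mass about 42 mm up. Loose. Origin: centre of the underside, z up. The folded bail sticks out on its -x side. The two plain 58 mm apart faces (x sides) can be gripped from above by their upper part.
- bail (a joint): Angle of the lamp's blue swing bail, rad: 0 = folded (level, towards the lamp's -x), 1.571 = upright, stop at 1.8. The hinge axis is the lamp's y axis at 90 mm above its underside, in the middle of x. The hinge is slightly stiff (about 0.02 N m): the bail, 20 g, stays where it is left, and swings through when the lamp hangs from it.
- bail_grip (a point): Middle of the bail's cross bar: round, 10 mm thick, 110 mm long along the lamp's y, between two arms as thick at y = +-55 mm, 95 mm from the hinge axis (folded: 95 mm out on -x, 90 mm above the lamp's underside; upright: 185 mm above it, with 61 mm free between knob and bar and 100 mm between the arms). Axes turn with the bail: y along the bar.
- dock: Grey charging dock, fixed. Tray 12 mm thick with a loose-fitting 10 mm high rim around the lamp's foot (3 to 6 mm play on each side), and on its -x side a block 28 (x) x 80 (y) mm, 92 mm high, 83 to 111 mm from the centre, whose top lies about 5 mm under the folded bail's bar. Origin: on the table under the lamp's place, axes as the docked lamp's.
- mat: Round cork mat, 180 mm across, 4 mm thick, fixed. Origin: centre of its underside. The lamp may stand on it in any direction.
- hook: Hook stand, fixed: wooden foot 100 x 100 x 14 mm, centred at x = +95 mm; white post 20 mm thick at x = +105 mm; dark steel rod 10 mm thick from the post's top (257 mm high) along -x, down to a level seat from x = 12 to -12 mm, and up to a tip at x = -30 mm, 15 mm higher (its top about 255 mm above the table). Origin: on the table under the seat; x from tip to post, z up.
- hook_seat (a point): Centre of the hung bail's bar: 245 mm above the table, 10 mm above the rod's centre line at the seat. Axes as the stand's; the bar must lie along y. The bail's closed loop has to be threaded over the tip from in front, moving along +x with the bar just above the tip and the lamp's top below the rod, then lowered. The hung lamp's underside is about 60 mm above the table.
- sippy_cup: Stainless sippy cup with green lid, 68 mm across, 84 mm high, loose; leave alone. Origin under its centre.
- ring_toy: Wooden stacking ring toy, 90 mm across, 87 mm high, loose; leave alone. Origin under its centre.
- cream_jar: Closed cream jar, 64 mm across, 50 mm high, loose; leave alone. Origin under its centre.
- rattle: Wooden rattle standing on end, 48 mm across, 70 mm high, loose; leave alone. Origin under its centre.
- board_book: Yellow board book lying flat, 120 x 120 x 24 mm, loose; leave alone. Origin under its centre.
- hairbrush: Wooden baby brush lying flat, 165 mm long, 17 mm high, loose; leave alone. Origin on the table near its middle.
There are look-alikes about, which are no part of the job. What is shaped like the lamp but pink is not meant. Of the things like the mat, leave any that is red; of the rest the larger one is meant.

How it is judged:
By the outcome, as a careful person would: the job done as asked, in the order asked, and still so for the second after the job is handed in, with the robot touching nothing.
It also fails if it takes over 72 s, if anything falls off the work surface, if the arm or the gripper's body presses on something with over 40 N, if the wrist force passes 120 N, or if a joint passes its speed limit or range.

## Working session

There is one attempt and no reset: what is moved stays moved. The work goes in short steps, Python scripts to look and compute and a shell command to move; the robot and the scene stay as the last step left them, time stands still between calls to the robot, and variables do not carry over. Pictures are saved under pics/ and viewed, at most 11 in all, crops included, and the job is handed in when it is done.

```bash
mkdir -p pics
cat > h.py <<'E'
import numpy as np, cv2
from scipy.spatial.transform import Rotation as R
from station import sensors, viewer, job, env
def shot(n,f=None):
    d=viewer.get_image(n)
    if f: cv2.imwrite('pics/'+f,d['pixels'])
    return d
def cloud(d):
    K=np.array([[d['fx'],0,d['cx']],[0,d['fy'],d['cy']],[0,0,1.]])
    h,w=d['range_z'].shape
    uv=np.stack(np.meshgrid(np.arange(w),np.arange(h)),-1).reshape(-1,1,2).astype(float)
    s=cv2.undistortPoints(uv,K,np.array([d['k1'],0,0,0.])).reshape(h,w,2)
    z=d['range_z'][...,None]
    p=np.concatenate([s*z,z],-1)
    o=np.array(d['orientation'])
    Rm=R.from_rotvec(o).as_matrix() if o.shape==(3,) else o
    P=p@Rm.T+np.array(d['xyz']); P[z[...,0]==0]=np.nan
    return P
E
python3 - <<'E'
from h import *
for n in('scene','top'):
    d=shot(n,n+'0.png'); P=cloud(d); np.save(n+'0.npy',P); print(n,d['xyz'],d['orientation'],d['fx'],d['k1'])
s=sensors.sense(); print(s['tcp_pos'],s['orientation'],s['time_s'],s['ft_force'],env.grip_depth)
E
```

```text
scene [1.28213929 0.11866667 1.06798974] [-1.64911799 -1.95549968  0.74025044] 404.46624517293577 0.009092221277003935
top [3.19105273e-01 4.73374721e-04 1.85209722e+00] [-2.19802106  2.16026594 -0.10318239] 434.0189296107521 -0.13749579378463078
[ 0.2548136  -0.65159197  0.21333815] [-3.08617566e+00 -5.81975174e-01  2.58773592e-04] 0.1 [ 0.20568882  0.79316815 -0.10320599] 0.0188
```

View pics/scene0.png

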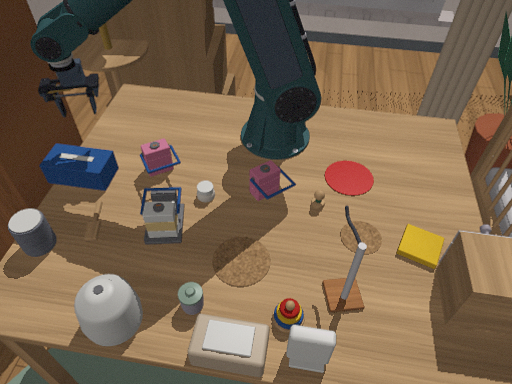

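View pics/top0.png

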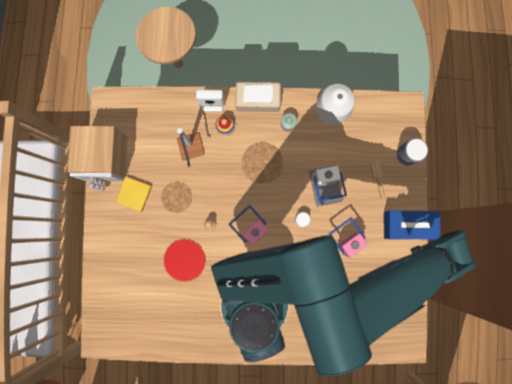

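The scene view shows the lamp in its dock at (162,215), the large cork mat at (242,260), and the hook stand with its foot at (343,295), post top at (362,246) and tip at (348,208). The top view shows the lamp at (328,182), the mat at (262,162) and the hook foot at (190,147).

Run:
```python
from h import *
S=np.load('scene0.npy');T=np.load('top0.npy')
I=cv2.imread('pics/top0.png');J=cv2.imread('pics/scene0.png')
def box(m):
    return cv2.minAreaRect(m.astype(np.float32))
# lamp
for nm,A,(u0,u1,v0,v1) in(('top',T,(300,355,155,215)),('scene',S,(130,195,180,250))):
    P=A[v0:v1,u0:u1].reshape(-1,3)
    im=(I if nm=='top' else J)[v0:v1,u0:u1].reshape(-1,3).astype(int)
    z=P[:,2]; print(nm,np.histogram(z[~np.isnan(z)],bins=np.arange(0,.17,.01))[0])
    k=(z>.118)&(z<.128); print(' top',k.sum(),box(P[k][:,:2]),z[k].mean())
    k=(z>.127)&(z<.14); print(' knob',k.sum(),box(P[k][:,:2]))
    blue=(im[:,0]-im[:,2]>50)&(z>.08); print(' blue',blue.sum(),box(P[blue][:,:2]),P[blue][:,2].min(),P[blue][:,2].max())
# mat
for nm,A,im,(u0,u1,v0,v1) in(('top',T,I,(235,290,135,190)),('scene',S,J,(205,280,230,292))):
    P=A[v0:v1,u0:u1].reshape(-1,3);c=im[v0:v1,u0:u1]
    hsv=cv2.cvtColor(c,cv2.COLOR_BGR2HSV).reshape(-1,3)
    k=(P[:,2]>.0025)&(P[:,2]<.008)
    g=c.reshape(-1,3).astype(int).sum(1); print(nm,g[[0,len(g)//2]],'z',np.nanmedian(P[:,2]))
    b=c[...,2].reshape(-1).astype(int)
    ctr=c[c.shape[0]//2-5:c.shape[0]//2+5,c.shape[1]//2-5:c.shape[1]//2+5].reshape(-1,3).mean(0); cor=c[:4,:4].reshape(-1,3).mean(0); print(ctr,cor)
    m=(np.linalg.norm(c.reshape(-1,3)-ctr,axis=1)<np.linalg.norm(c.reshape(-1,3)-cor,axis=1))&(abs(P[:,2])<.015)
    mm=cv2.morphologyEx(m.reshape(c.shape[:2]).astype(np.uint8),cv2.MORPH_OPEN,np.ones((3,3)))
    print(' mat',box(P[mm.ravel()>0][:,:2]),np.median(P[mm.ravel()>0][:,:2],axis=0))
# hook
for nm,A,(u0,u1,v0,v1) in(('top',T,(165,215,115,175)),('scene',S,(315,385,195,320))):
    P=A[v0:v1,u0:u1].reshape(-1,3);z=P[:,2]
    k=(z>.008)&(z<.02); print(nm,'foot',k.sum(),box(P[k][:,:2]))
    k=(z>.22)&(z<.30); print(' rod',k.sum(),box(P[k][:,:2]))
    q=P[k]; print(q[np.argsort(q[:,0])][::max(1,len(q)//25)].round(3).tolist())
```

```text
top [1167  282   76   12   16   14   11    7   30   65  117  110  237   49
    1    0]
 top 226 ((0.5173653364181519, -0.29769477248191833), (0.12512212991714478, 0.09543822705745697), 16.613065719604492) 0.12324100377896767
 knob 108 ((0.5464650392532349, -0.28687646985054016), (0.053721651434898376, 0.0903787687420845), 15.13685417175293)
 blue 50 ((0.47057121992111206, -0.2557690739631653), (0.08018286526203156, 0.03596676513552666), 43.95962142944336) 0.09066381307160953 0.11620414885221919
scene [827 241 157  64  71  79 126 113 172 120 298 148 372  37   0   0]
 top 384 ((0.550784170627594, -0.2877412438392639), (0.06201924383640289, 0.09096755087375641), 12.928389549255371) 0.12261501177076699
 knob 77 ((0.5546028017997742, -0.2905776798725128), (0.03880865126848221, 0.03775433078408241), 15.423213958740234)
 blue 133 ((0.5038896799087524, -0.2988574504852295), (0.10314676910638809, 0.11555372923612595), 12.540616035461426) 0.10178287359325189 0.1147020366006758
top [533 424] z 0.0012308680574445452
[100.6  140.93 184.83] [134.3125 183.0625 227.3125]
 mat ((0.614798903465271, -0
[... 1290 characters left out ...]
.27613288164138794), (0.15032246708869934, 0.021780628710985184), 12.950398445129395)
[[0.554, 0.251, 0.249], [0.562, 0.251, 0.251], [0.567, 0.259, 0.247], [0.574, 0.26, 0.242], [0.582, 0.256, 0.235], [0.591, 0.266, 0.239], [0.602, 0.266, 0.24], [0.612, 0.266, 0.24], [0.625, 0.269, 0.25], [0.634, 0.278, 0.255], [0.643, 0.281, 0.254], [0.649, 0.278, 0.255], [0.657, 0.279, 0.253], [0.665, 0.288, 0.257], [0.673, 0.287, 0.26], [0.681, 0.298, 0.265], [0.685, 0.298, 0.263], [0.688, 0.281, 0.228], [0.69, 0.281, 0.227], [0.691, 0.281, 0.251], [0.693, 0.297, 0.235], [0.694, 0.284, 0.224], [0.695, 0.297, 0.255], [0.695, 0.283, 0.243], [0.695, 0.295, 0.23], [0.696, 0.293, 0.243], [0.697, 0.293, 0.227]]
```

Run:
```python
import cv2
a=cv2.imread('pics/scene0.png')[170:330,130:400]
cv2.imwrite('pics/c1.png',cv2.resize(a,None,fx=2.9,fy=2.9,interpolation=cv2.INTER_CUBIC))
```

```text
(no output)
```

View pics/c1.png

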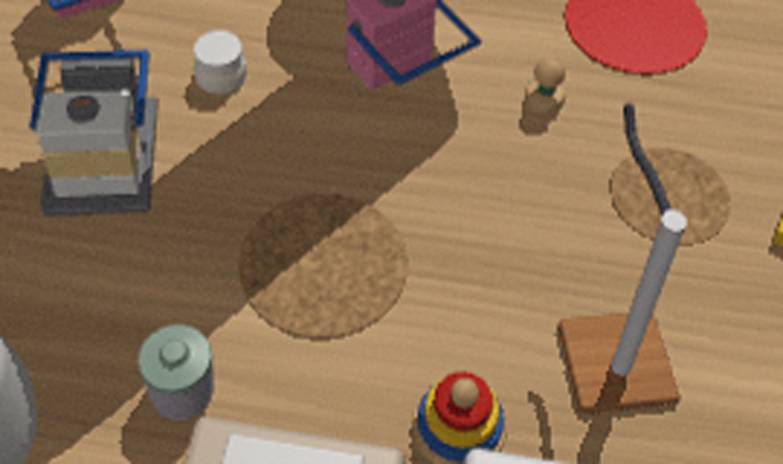

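The crop shows the lamp's -x side, with the folded bail, facing the robot. The big mat's edges are at left 240, right 408, top 194 and bottom 340. The rod runs from the tip at (630,106) to the post at (672,222). Next I fit the mat and hook and write the helper that works out moves.

```bash
cat >> h.py <<'E'
def go(x,y,z,yaw=None,s=None):
    "shift/turn in pendant fractions to TCP target; yaw=deg of tool x in world, tool down"
    s=s or sensors.sense(); Rm=R.from_rotvec(s['orientation']).as_matrix()
    d=Rm.T@(np.array([x,y,z])-s['tcp_pos'])/.3
    r=np.zeros(3)
    if yaw is not None:
        a=np.radians(yaw); T=np.array([[np.cos(a),np.sin(a),0],[np.sin(a),-np.cos(a),0],[0,0,-1.]])
        r=R.from_matrix(Rm.T@T).as_rotvec()/(np.pi/2)
    return d.round(4),r.round(4)
def ray(d_,u,v,z):
    d=d_;K=np.array([[d['fx'],0,d['cx']],[0,d['fy'],d['cy']],[0,0,1.]])
    q=cv2.undistortPoints(np.array([[[u,v]]],float),K,np.array([d['k1'],0,0,0.])).ravel()
    r=R.from_rotvec(d['orientation']).as_matrix()@np.array([*q,1]); o=np.array(d['xyz'])
    return o+r*(z-o[2])/r[2]
E
python3 - <<'E'
from h import *
d=shot('scene')
for (a,b) in((240,267),(408,267),(324,194),(324,340)):
    print('mat',ray(d,130+a/2.9,170+b/2.9,.004)[:2].round(4))
for (a,b) in((556,322),(655,314),(680,397),(580,410)): print('foot',ray(d,130+a/2.9,170+b/2.9,.014)[:2].round(4))
S=np.load('scene0.npy')
P=S[195:320,315:385].reshape(-1,3);q=P[(P[:,2]>.225)&(P[:,2]<.262)&(P[:,0]<.68)]
print(cv2.fitLine(q[:,:2].astype(np.float32),cv2.DIST_L1,0,.001,.001).ravel())
print(np.percentile(q[:,0],[0,1]))
print(go(.5525,-.288,.23,103.5))
E
```

```text
mat [ 0.6348 -0.107 ]
mat [0.6043 0.0682]
mat [ 0.5263 -0.0372]
mat [ 0.7041 -0.0035]
foot [0.6493 0.2257]
foot [0.6226 0.325 ]
foot [0.7108 0.3487]
foot [0.7409 0.2536]
[0.9631269  0.26904744 0.6212885  0.27058634]
[0.55354604 0.55703214]
(array([ 1.3655, -0.7675, -0.0546]), array([-4.000e-04, -4.000e-04, -9.126e-01]))
```

```bash
python3 -m pendant '[[[0.14,-0.08,-0.03,0,0,-0.09,1],[0.28,-0.16,-0.06,0,0,-0.18,1],[0.42,-0.23,-0.06,0,0,-0.27,1],[0.56,-0.31,-0.06,0,0,-0.36,1],[0.70,-0.39,-0.06,0,0,-0.45,1]]]' 20
python3 -c "
from h import *
print(go(.5525,-.288,.23,103.5))"
```

```text
time_s: 0.65
tcp_pos: [0.4088, -0.4648, 0.2319]
orientation: [-2.69, -1.622, -0.0]
ft_force: [0.2, -0.1, -0.7]
grip_width: 0.0911
finger_force: 0.0
(array([0.7449, 0.1486, 0.0064]), array([ 0.    , -0.    , -0.4591]))
```

```bash
python3 -m pendant '[[[0.15,0.03,0,0,0,-0.09,1],[0.30,0.06,0,0,0,-0.18,1],[0.45,0.09,0,0,0,-0.28,1],[0.60,0.12,0,0,0,-0.37,1],[0.745,0.149,0.005,0,0,-0.459,1]]]'
python3 -c "
from h import *
d=shot('scene','s1.png');a=d['pixels'][100:290,90:290]
cv2.imwrite('pics/c2.png',cv2.resize(a,None,fx=3,fy=3,interpolation=2))
print(go(.5525,-.288,.08,103.5))"
```

```text
time_s: 1.15
tcp_pos: [0.5537, -0.2888, 0.2305]
orientation: [1.944, 2.467, 0.0]
ft_force: [0.3, -0.9, -0.1]
grip_width: 0.091
finger_force: 0.0
(array([-0.0069, -0.0162,  0.5007]), array([ 0.0006, -0.0005,  0.007 ]))
```

View pics/c2.png

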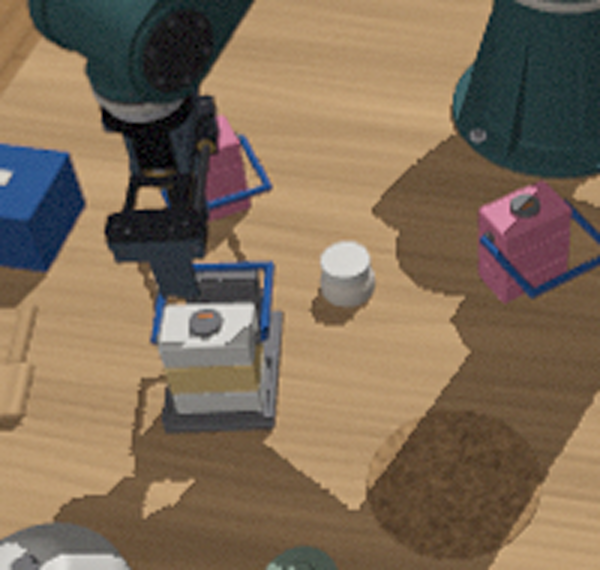

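The open gripper is above the lamp (crop 205,320), with one finger in front and one behind, aligned with the lamp. I descend and grip.

```bash
python3 -m pendant '[[[-0.005,-0.015,0.1,0,0,0.007,1],[-0.005,-0.015,0.2,0,0,0.007,1],[-0.005,-0.015,0.3,0,0,0.007,1],[-0.005,-0.015,0.4,0,0,0.007,1],[-0.005,-0.015,0.5,0,0,0.007,1]]]'
python3 -m pendant '[[[0,0,0,0,0,0,1],[0,0,0,0,0,0,0.3],[0,0,0,0,0,0,0.2],[0,0,0,0,0,0,0],[0,0,0,0,0,0,-0.2]]]' 25
python3 -m pendant '[[[0,0,0,0,0,0,-0.2],[0,0,0,0,0,0,-0.2],[0,0,0,0,0,0,-0.2],[0,0,0,0,0,0,-0.2],[0,0,0,0,0,0,-0.2]]]'
```

```text
time_s: 1.7
tcp_pos: [0.5485, -0.2929, 0.0792]
orientation: [-1.966, -2.45, -0.0]
ft_force: [0.7, -0.6, -0.8]
grip_width: 0.0914
finger_force: 0.0
time_s: 2.2
tcp_pos: [0.5493, -0.2933, 0.0817]
orientation: [1.964, 2.449, 0.0]
ft_force: [0.3, -0.5, -0.6]
grip_width: 0.0623
finger_force: 0.0
time_s: 2.7
tcp_pos: [0.5492, -0.2932, 0.0813]
orientation: [1.965, 2.45, 0.0]
ft_force: [-0.7, 0.2, 7.5]
grip_width: 0.0576
finger_force: 25.0
```

```bash
python3 -m pendant '[[[0,0,-0.02,0,0,0,-0.3],[0,0,-0.06,0,0,0,-0.3],[0,0,-0.12,0,0,0,-0.3],[0,0,-0.18,0,0,0,-0.3],[0,0,-0.25,0,0,0,-0.3]]]' 30
python3 -m pendant '[[[0,0,-0.06,0,0,0,-0.3],[0,0,-0.1,0,0,0,-0.3],[0,0,-0.1,0,0,0,-0.3],[0,0,-0.1,0,0,0,-0.3],[0,0,-0.1,0,0,0,-0.3]]]'
python3 -c "
from h import *
d=shot('scene','s2.png');a=d['pixels'][100:290,90:290]
cv2.imwrite('pics/c3.png',cv2.resize(a,None,fx=3,fy=3,interpolation=2))
P=cloud(d)[100:290,90:290].reshape(-1,3);im=a.reshape(-1,3).astype(int)
b=(im[:,0]-im[:,2]>50)&(P[:,2]>.12)&(P[:,1]>-.4)&(P[:,1]<-.2)&(P[:,0]>.4);print(b.sum(),np.nanpercentile(P[b],[5,50,95],axis=0),cv2.minAreaRect(P[b][:,:2].astype(np.float32)))
print(go(.617,-.020,.19,104.5))"
```

```text
time_s: 3.2
tcp_pos: [0.5482, -0.2927, 0.1564]
orientation: [-1.965, -2.45, 0.0]
ft_force: [0.9, 0.2, -4.5]
grip_width: 0.058
finger_force: 30.0
time_s: 3.7
tcp_pos: [0.5481, -0.2927, 0.1844]
orientation: [-1.965, -2.45, 0.0]
ft_force: [0.3, 0.4, -5.8]
grip_width: 0.0578
finger_force: 30.0
83 [[ 0.44332324 -0.28732858  0.20716495]
 [ 0.4624293  -0.25073786  0.21191117]
 [ 0.53046146 -0.23541659  0.21425332]] ((0.4931149184703827, -0.2597309947013855), (0.10217922925949097, 0.04241419583559036), 17.590490341186523)
(array([ 0.8374,  0.4213, -0.0184]), array([-0.0008, -0.0007, -0.0218]))
```

View pics/c3.png

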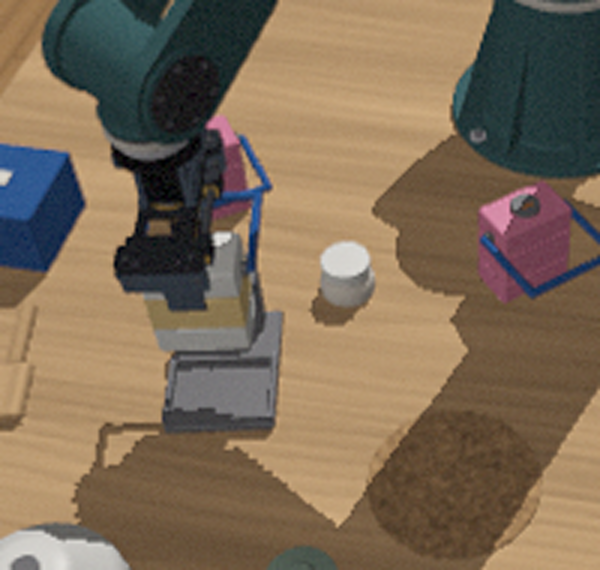

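The lamp is lifted clear of the dock, upright, with the bail folded. I carry it to the mat.

```bash
python3 -m pendant '[[[0.07,0.04,0,0,0,-0.01,-0.3],[0.20,0.10,0,0,0,-0.02,-0.3],[0.33,0.17,0,0,0,-0.02,-0.3],[0.46,0.23,0,0,0,-0.02,-0.3],[0.59,0.30,0,0,0,-0.02,-0.3]]]'
python3 -m pendant '[[[0.11,0.05,0,0,0,0,-0.3],[0.19,0.09,0,0,0,0,-0.3],[0.24,0.12,0,0,0,0,-0.3],[0.24,0.12,0,0,0,0,-0.3],[0.24,0.12,0,0,0,0,-0.3]]]'
python3 -c "
from h import *
print(go(.617,-.022,.0735,104.5))"
```

```text
time_s: 4.25
tcp_pos: [0.5977, -0.099, 0.1846]
orientation: [-1.927, -2.48, 0.001]
ft_force: [1.1, 0.5, -5.1]
grip_width: 0.058
finger_force: 30.0
time_s: 4.75
tcp_pos: [0.6151, -0.0223, 0.185]
orientation: [-1.926, -2.481, 0.001]
ft_force: [-0.3, -0.2, -5.1]
grip_width: 0.0578
finger_force: 30.0
(array([-0.0007,  0.0068,  0.3717]), array([-0.0004, -0.    , -0.0016]))
```

```bash
python3 -m pendant '[[[0,0.006,0.08,0,0,0,-0.3],[0,0.006,0.16,0,0,0,-0.3],[0,0.006,0.24,0,0,0,-0.3],[0,0.006,0.31,0,0,0,-0.3],[0,0.006,0.345,0,0,0,-0.3]]]'
python3 -m pendant '[[[0,0,0.005,0,0,0,-0.3],[0,0,0.009,0,0,0,-0.3],[0,0,0.013,0,0,0,-0.3],[0,0,0.017,0,0,0,-0.3],[0,0,0.02,0,0,0,-0.3]]]'
```

```text
time_s: 5.25
tcp_pos: [0.6158, -0.0227, 0.08]
orientation: [-1.927, -2.479, 0.002]
ft_force: [-0.3, -0.4, -4.5]
grip_width: 0.0583
finger_force: 30.0
time_s: 5.75
tcp_pos: [0.6172, -0.0215, 0.0765]
orientation: [1.926, 2.481, 0.001]
ft_force: [0.4, 0.4, -4.9]
grip_width: 0.0581
finger_force: 30.0
```

```bash
python3 -m pendant '[[[0,0,0.003,0,0,0,-0.3],[0,0,0.006,0,0,0,-0.3],[0,0,0.008,0,0,0,-0.3],[0,0,0.008,0,0,0,-0.3],[0,0,0.008,0,0,0,-0.3]]]'
```

```text
time_s: 6.25
tcp_pos: [0.6169, -0.0215, 0.0735]
orientation: [-1.927, -2.481, 0.0]
ft_force: [0.4, -0.5, -5.7]
grip_width: 0.0577
finger_force: 30.0
```

```bash
python3 -m pendant '[[[0,0,0.002,0,0,0,-0.3],[0,0,0.004,0,0,0,-0.3],[0,0,0.005,0,0,0,-0.3],[0,0,0.005,0,0,0,-0.3],[0,0,0.005,0,0,0,-0.3]]]'
```

```text
time_s: 6.75
tcp_pos: [0.6171, -0.0215, 0.0733]
orientation: [-1.927, -2.481, 0.0]
ft_force: [-8.1, 1.3, 17.4]
grip_width: 0.058
finger_force: 30.0
```

```bash
python3 -m pendant '[[[0,0,-0.002,0,0,0,-0.3],[0,0,-0.003,0,0,0,-0.3],[0,0,-0.003,0,0,0,0.4],[0,0,-0.003,0,0,0,0.7],[0,0,-0.003,0,0,0,0.9]]]'
python3 -m pendant '[[[0,0,0,0,0,0,0.9],[0,0,0,0,0,0,0.9],[0,0,-0.08,0,0,0,0.9],[0,0,-0.2,0,0,0,0.9],[0,0,-0.36,0,0,0,0.9]]]'
python3 -m pendant '[[[-0.15,0,-0.2,0,0,0,0.2],[-0.3,0,-0.2,0,0,0,0.2],[-0.45,0,-0.2,0,0,0,0.2],[-0.6,0,-0.2,0,0,0,0.2],[-0.6,0,-0.2,0,0,0,0.2]]]'
python3 -c "
from h import *
d=shot('scene','s3.png');a=d['pixels'][170:310,170:330]
cv2.imwrite('pics/c4.png',cv2.resize(a,None,fx=4,fy=4,interpolation=2))
P=cloud(d)[170:310,170:330].reshape(-1,3);im=a.reshape(-1,3).astype(int)
k=(P[:,2]>.105)&(P[:,2]<.118)&(P[:,0]>.54)&(abs(P[:,1])<.1)&(im.min(1)>110);print(k.sum(),cv2.minAreaRect(P[k][:,:2].astype(np.float32)),np.median(P[k][:,2]))
b=(im[:,0]-im[:,2]>50)&(P[:,2]>.07)&(P[:,2]<.12)&(abs(P[:,1])<.11);print(b.sum(),cv2.minAreaRect(P[b][:,:2].astype(np.float32)),np.median(P[b],axis=0))
print(sensors.sense()['tcp_pos'])"
```

```text
time_s: 7.25
tcp_pos: [0.6171, -0.0216, 0.073]
orientation: [1.927, 2.481, 0.0]
ft_force: [-0.5, -0.7, -0.2]
grip_width: 0.0771
finger_force: 0.0
time_s: 7.75
tcp_pos: [0.6157, -0.0215, 0.1805]
orientation: [-1.925, -2.479, 0.003]
ft_force: [0.1, 0.5, 0.3]
grip_width: 0.0867
finger_force: 0.0
time_s: 8.25
tcp_pos: [0.6624, -0.2007, 0.2413]
orientation: [1.93, 2.477, -0.0]
ft_force: [-0.8, 0.5, -1.0]
grip_width: 0.0551
finger_force: 0.0
425 ((0.6174858808517456, -0.01822001487016678), (0.06056199595332146, 0.08998452126979828), 13.737144470214844) 0.11418963960043693
310 ((0.4636552333831787, -0.00033727288246154785), (0.1448688954114914, 0.36488378047943115), 74.84988403320312) [0.52082534 0.00288875 0.09743553]
[ 0.66172366 -0.19863284  0.24076139]
```

View pics/c4.png

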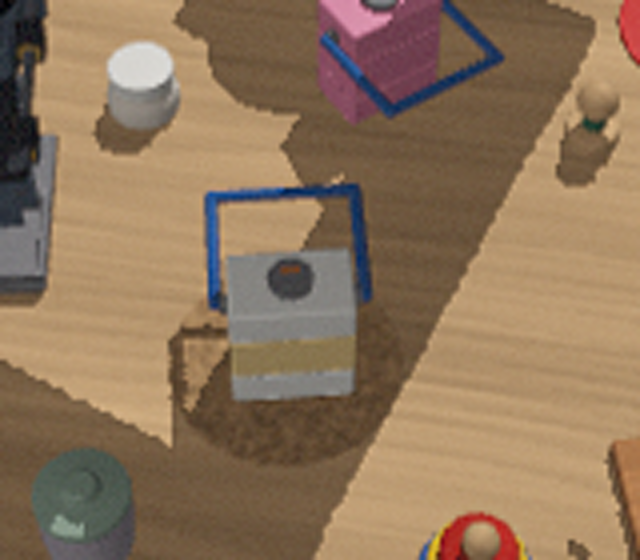

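The lamp stands on the mat and is released: knob at (291,278), bail bar from (210,195) to (352,188). Now I go to the bar, offset 29 mm from its middle so that the hook can take the middle.

```bash
python3 -c "
from h import *
d=shot('scene')
for a,b in((212,196),(352,189)): print(ray(d,170+a/4,170+b/4,.096))
m=cloud(d)[170:310,170:330]; 
print(m[46:52,65:78].reshape(-1,3)[::5].round(3).tolist())
print(go(.5183,-.0123,.19,103.7)); print(sensors.sense()['grip_width'])"
```

```text
[ 0.5355348 -0.0925653  0.096    ]
[0.51012651 0.01178765 0.096     ]
[[0.444, -0.076, 0.002], [0.441, -0.059, 0.002], [0.436, -0.043, -0.0], [0.526, -0.051, 0.103], [0.522, -0.036, 0.102], [0.522, -0.02, 0.104], [0.524, -0.045, 0.098], [0.525, -0.029, 0.101], [0.532, -0.053, 0.101], [0.529, -0.038, 0.1], [0.522, -0.024, 0.094], [0.456, -0.063, -0.001], [0.455, -0.046, 0.0], [0.463, -0.072, -0.0], [0.458, -0.056, -0.003], [0.457, -0.039, -0.0]]
(array([ 0.7134, -0.3107,  0.1688]), array([-0.0002, -0.0002,  0.006 ]))
0.0548700902228819
```

```bash
python3 -m pendant '[[[0.14,-0.06,0,0,0,0.006,0.2],[0.28,-0.12,0,0,0,0.006,0.2],[0.43,-0.19,0,0,0,0.006,0.2],[0.57,-0.25,0.05,0,0,0.006,0.2],[0.713,-0.311,0.12,0,0,0.006,0.2]]]'
python3 -c "
from h import *
print(go(.518,-.0122,.073,103.7))"
```

```text
time_s: 8.85
tcp_pos: [0.5173, -0.0103, 0.2057]
orientation: [1.936, 2.472, 0.002]
ft_force: [2.0, 0.6, -0.6]
grip_width: 0.0544
finger_force: 0.0
(array([-6.600e-03,  1.000e-04,  4.424e-01]), array([0.0012, 0.0002, 0.0018]))
```

```bash
python3 -m pendant '[[[-0.005,0,0.1,0,0,0.002,0.2],[-0.005,0,0.2,0,0,0.002,0.2],[-0.005,0,0.3,0,0,0.002,0.2],[-0.005,0,0.38,0,0,0.002,0.2],[-0.005,0,0.44,0,0,0.002,0.2]]]'
python3 -m pendant '[[[0,0,0,0,0,0,-0.2],[0,0,0,0,0,0,-0.4],[0,0,0,0,0,0,-0.6],[0,0,0,0,0,0,-0.7],[0,0,0,0,0,0,-0.8]]]' 4
python3 -m pendant '[[[0,0,0,0,0,0,-0.9],[0,0,0,0,0,0,-1],[0,0,0,0,0,0,-1],[0,0,0,0,0,0,-1],[0,0,0,0,0,0,-1]]]' 4
```

```text
time_s: 9.35
tcp_pos: [0.5178, -0.0128, 0.0719]
orientation: [-1.94, -2.47, 0.001]
ft_force: [0.5, -0.1, -0.3]
grip_width: 0.0546
finger_force: 0.0
time_s: 9.85
tcp_pos: [0.5195, -0.0141, 0.0742]
orientation: [1.942, 2.468, 0.001]
ft_force: [-0.5, 0.7, 0.2]
grip_width: 0.0176
finger_force: 0.0
time_s: 10.35
tcp_pos: [0.519, -0.0141, 0.0733]
orientation: [-1.942, -2.469, 0.0]
ft_force: [-1.6, 0.4, 0.3]
grip_width: 0.0098
finger_force: 4.0
```

```bash
python3 -m pendant '[[[0,0.002,-0.033,0,0,0,-1],[0,0.007,-0.066,0,0,0,-1],[0,0.016,-0.098,0,0,0,-1],[0,0.027,-0.129,0,0,0,-1],[0,0.042,-0.158,0,0,0,-1]]]' 4
python3 -m pendant '[[[0,0.018,-0.028,0,0,0,-1],[0,0.039,-0.054,0,0,0,-1],[0,0.062,-0.077,0,0,0,-1],[0,0.088,-0.098,0,0,0,-1],[0,0.116,-0.116,0,0,0,-1]]]' 4
python3 -c "
from h import *
d=shot('scene','s4.png');a=d['pixels'][150:300,170:330]
cv2.imwrite('pics/c5.png',cv2.resize(a,None,fx=4,fy=4,interpolation=2))"
```

```text
time_s: 10.85
tcp_pos: [0.5319, -0.011, 0.122]
orientation: [1.942, 2.469, 0.001]
ft_force: [-1.1, 0.7, -0.1]
grip_width: 0.0099
finger_force: 4.0
time_s: 11.35
tcp_pos: [0.5659, -0.0027, 0.1561]
orientation: [1.942, 2.469, 0.0]
ft_force: [-0.4, 1.1, 0.4]
grip_width: 0.0099
finger_force: 4.0
```

View pics/c5.png

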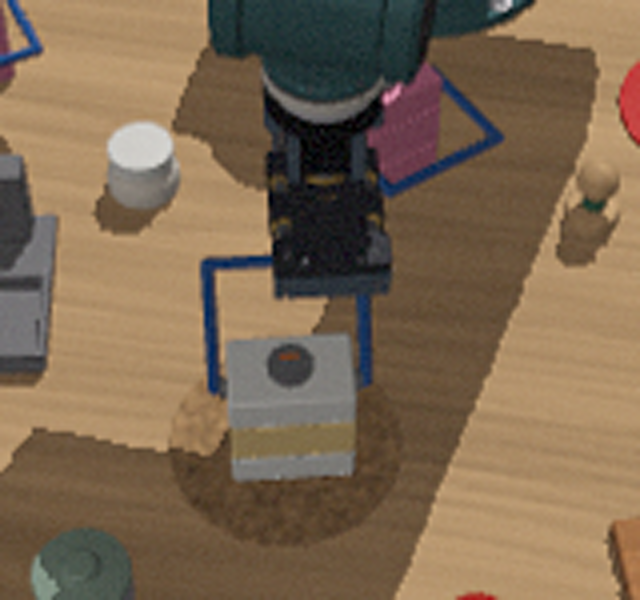

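The bail is swinging up with the gripper on the right part of its bar (320,275), and the lamp is undisturbed. I finish the arc.

```bash
python3 -m pendant '[[[0,0.030,-0.015,0,0,0,-1],[0,0.060,-0.027,0,0,0,-1],[0,0.092,-0.036,0,0,0,-1],[0,0.125,-0.041,0,0,0,-1],[0,0.157,-0.042,0,0,0,-1]]]' 4
python3 -m pendant '[[[0,0,0,0,0,0,-1],[0,0,0,0,0,0,-1],[0,0,0,0,0,0,-1],[0,0,0,0,0,0,-1],[0,0,0,0,0,0,-1]]]' 4
python3 -c "
from h import *
d=shot('scene','s5.png');a=d['pixels'][130:300,170:340]
cv2.imwrite('pics/c6.png',cv2.resize(a,None,fx=3.5,fy=3.5,interpolation=2))
P=cloud(d)[130:300,170:340].reshape(-1,3);im=a.reshape(-1,3).astype(int)
k=(P[:,2]>.105)&(P[:,2]<.118)&(P[:,0]>.54)&(abs(P[:,1])<.1)&(im.min(1)>110);print(k.sum(),cv2.minAreaRect(P[k][:,:2].astype(np.float32)))
b=(im[:,0]-im[:,2]>50)&(P[:,2]>.12)&(P[:,2]<.25)&(P[:,0]>.5)&(abs(P[:,1])<.11);q=P[b]
for lo in np.arange(.12,.2,.02):
  s=q[(q[:,2]>=lo)&(q[:,2]<lo+.02)]; print(lo.round(2),len(s),np.median(s,axis=0) if len(s) else '')"
```

```text
time_s: 11.9
tcp_pos: [0.6119, 0.0084, 0.1683]
orientation: [1.942, 2.469, 0.0]
ft_force: [-2.0, 1.9, 1.1]
grip_width: 0.01
finger_force: 4.0
time_s: 12.4
tcp_pos: [0.6108, 0.0081, 0.1682]
orientation: [1.942, 2.469, 0.0]
ft_force: [-0.2, 2.1, 2.3]
grip_width: 0.0098
finger_force: 4.0
369 ((0.6189330816268921, -0.018079940229654312), (0.05879960209131241, 0.09064352512359619), 12.328898429870605)
0.12 16 [ 0.6212318  -0.0181636   0.13059186]
0.14 8 [ 0.63454731 -0.07154206  0.15429956]
0.16 9 [ 0.63471995 -0.07037906  0.17144236]
0.18 40 [ 0.62775586 -0.05070923  0.19189799]
0.2 0
```

View pics/c6.png

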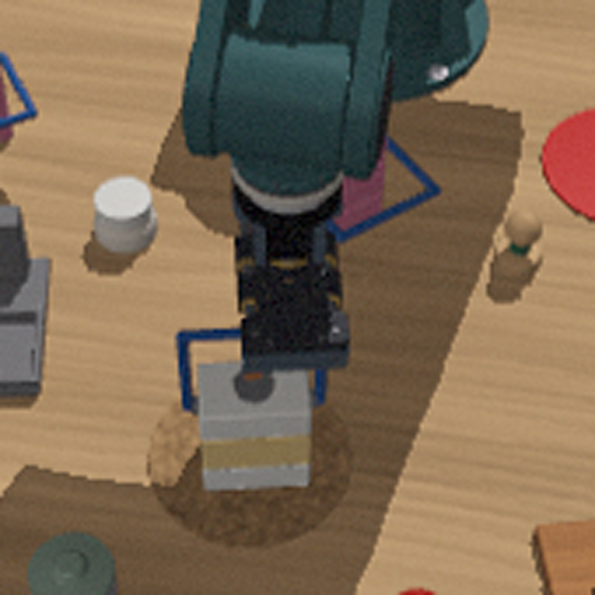

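The bail is upright, bar at about z = 0.19 over the lamp's middle. I grip firmly and lift.

```bash
python3 -m pendant '[[[0,0,0,0,0,0,-1],[0,0,0,0,0,0,-1],[0,0,-0.01,0,0,0,-1],[0,0,-0.03,0,0,0,-1],[0,0,-0.06,0,0,0,-1]]]' 60
python3 -m pendant '[[[0,0,-0.06,0,0,0,-1],[0,0,-0.13,0,0,0,-1],[0,0,-0.20,0,0,0,-1],[0,0,-0.27,0,0,0,-1],[0,0,-0.31,0,0,0,-1]]]'
python3 -c "
from h import *
s=sensors.sense();print(s['torque'])
print(go(.500-.0075,.12+.0261,.279,106)); print(go(.492-.0075,.234+.0261,.279,106))
d=shot('scene');a=d['pixels']
P=cloud(d);im=a.astype(int)
b=(im[...,0]-im[...,2]>50)&(P[...,2]>.2)&(P[...,2]<.33)&(P[...,0]>.5)&(abs(P[...,1])<.11);q=P[b];print(len(q))
for lo in np.arange(.2,.32,.02):
  s=q[(q[:,2]>=lo)&(q[:,2]<lo+.02)]; print(lo.round(2),len(s),np.median(s,axis=0) if len(s) else '')
"
```

```text
time_s: 12.95
tcp_pos: [0.6103, 0.0081, 0.186]
orientation: [-1.942, -2.468, 0.002]
ft_force: [-0.1, 0.5, -4.6]
grip_width: 0.009
finger_force: 60.0
time_s: 13.45
tcp_pos: [0.6114, 0.0081, 0.2815]
orientation: [1.941, 2.468, 0.002]
ft_force: [-0.0, -0.0, -3.4]
grip_width: 0.0092
finger_force: 60.0
[ 0.14417535 -0.13007923 -0.00931403]
(array([ 0.5404, -0.2769,  0.0074]), array([ 0.0012,  0.0004, -0.0265]))
(array([ 0.916 , -0.2134,  0.0073]), array([ 0.0012,  0.0004, -0.0265]))
124
0.2 9 [ 0.63280375 -0.07014484  0.21425487]
0.22 19 [0.60997754 0.0331372  0.23159354]
0.24 23 [0.61031214 0.03244714 0.24921274]
0.26 15 [ 0.63448115 -0.07045243  0.26689195]
0.28 13 [ 0.63510573 -0.07118499  0.29357219]
0.3 45 [ 0.62800323 -0.05211038  0.3048932 ]
```

```bash
python3 -m pendant '[[[0.03,-0.02,0,0,0,-0.003,-1],[0.09,-0.05,0,0,0,-0.008,-1],[0.17,-0.09,0,0,0,-0.014,-1],[0.25,-0.13,0,0,0,-0.02,-1],[0.33,-0.17,0,0,0,-0.026,-1]]]'
python3 -m pendant '[[[0.07,-0.04,0,0,0,0,-1],[0.15,-0.08,0,0,0,0,-1],[0.23,-0.07,0,0,0,0,-1],[0.31,-0.06,0,0,0,0,-1],[0.39,-0.05,0,0,0,0,-1]]]'
python3 -m pendant '[[[0.07,0.01,0,0,0,0,-1],[0.13,0.01,0,0,0,0,-1],[0.17,0.01,0,0,0,0,-1],[0.19,0.01,0,0,0,0,-1],[0.20,0.01,0,0,0,0,-1]]]'
python3 -m pendant '[[[0,0,0,0,0,0,-1],[0,0,0,0,0,0,-1],[0,0,0,0,0,0,-1],[0,0,0,0,0,0,-1],[0,0,0,0,0,0,-1]]]'
python3 -c "
from h import *
print(go(.492-.0075,.234+.0261,.254,106)); print(go(.588-.0075,.262+.0261,.254,106))
d=shot('scene','s6.png');a=d['pixels'][140:310,270:430]
cv2.imwrite('pics/c7.png',cv2.resize(a,None,fx=3.5,fy=3.5,interpolation=2))
P=cloud(d);im=d['pixels'].astype(int)
b=(im[...,0]-im[...,2]>50)&(P[...,2]>.18)&(P[...,2]<.33)&(P[...,0]>.4)&(P[...,0]<.56)&(P[...,1]>.14)&(P[...,1]<.34);q=P[b];print(len(q))
for lo in np.arange(.18,.32,.02):
  s=q[(q[:,2]>=lo)&(q[:,2]<lo+.02)]; print(lo.round(2),len(s),np.median(s,axis=0).round(4) if len(s) else '')
"
```

```text
time_s: 14.0
tcp_pos: [0.5355, 0.0939, 0.2778]
orientation: [-1.889, -2.508, 0.002]
ft_force: [-0.2, 0.4, -5.6]
grip_width: 0.0087
finger_force: 60.0
time_s: 14.5
tcp_pos: [0.4893, 0.2021, 0.278]
orientation: [-1.89, -2.508, 0.002]
ft_force: [0.6, 0.3, -4.3]
grip_width: 0.009
finger_force: 60.0
time_s: 15.0
tcp_pos: [0.4771, 0.2595, 0.2787]
orientation: [-1.89, -2.509, 0.001]
ft_force: [0.1, -0.2, -4.4]
grip_width: 0.0086
finger_force: 60.0
time_s: 15.5
tcp_pos: [0.478, 0.259, 0.2792]
orientation: [-1.892, -2.508, 0.0]
ft_force: [0.2, -0.7, -4.3]
grip_width: 0.0084
finger_force: 60.0
(array([-0.0025,  0.0219,  0.084 ]), array([-0.    ,  0.    , -0.0007]))
(array([-0.0006,  0.3553,  0.084 ]), array([-0.    ,  0.    , -0.0007]))
139
0.18 0 
0.2 12 [0.5013 0.182  0.2138]
0.22 20 [0.4897 0.2323 0.232 ]
0.24 20 [0.503  0.1821 0.2495]
0.26 19 [0.5037 0.1814 0.2668]
0.28 16 [0.5041 0.1796 0.2942]
0.3 52 [0.495  0.2084 0.3023]
0.32 0
```

View pics/c7.png

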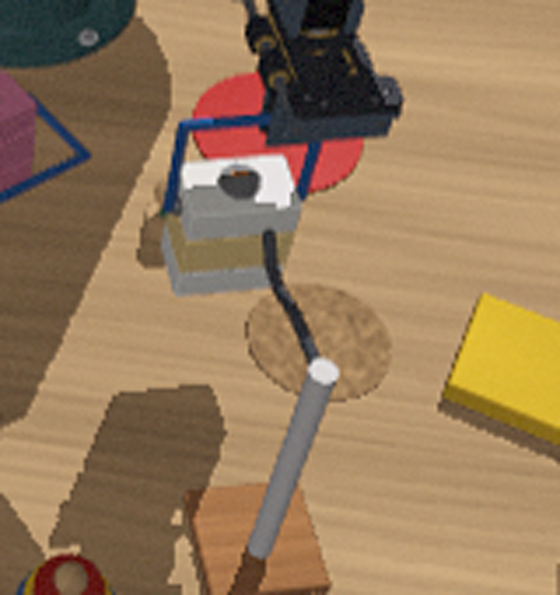

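The lamp hangs from the gripper in front of the hook: the tip, crop (270,235), points at the bail loop below the bar, (185,125) to (320,125). I lower to threading height and advance.

```bash
python3 -m pendant '[[[0,0.005,0.02,0,0,0,-1],[0,0.010,0.05,0,0,0,-1],[0,0.015,0.07,0,0,0,-1],[0,0.02,0.083,0,0,0,-1],[-0.001,0.022,0.083,0,0,0,-1]]]'
python3 -m pendant '[[[0,0.02,0,0,0,0,-1],[0,0.05,0,0,0,0,-1],[0,0.09,0,0,0,0,-1],[0,0.13,0,0,0,0,-1],[0,0.17,0,0,0,0,-1]]]'
python3 -m pendant '[[[0,0.04,0,0,0,0,-1],[0,0.08,0,0,0,0,-1],[0,0.12,0,0,0,0,-1],[0,0.15,0,0,0,0,-1],[0,0.163,0,0,0,0,-1]]]'
python3 -m pendant '[[[0,0,0,0,0,0,-1],[0,0,0,0,0,0,-1],[0,0,0,0,0,0,-1],[0,0,0,0,0,0,-1],[0,0,0,0,0,0,-1]]]'
python3 -c "
from h import *
print(go(.588-.0075,.262+.0261,.224,106))
d=shot('scene','s7.png');a=d['pixels'][140:310,270:430]
cv2.imwrite('pics/c8.png',cv2.resize(a,None,fx=3.5,fy=3.5,interpolation=2))
P=cloud(d);im=d['pixels'].astype(int)
b=(im[...,0]-im[...,2]>50)&(P[...,2]>.16)&(P[...,2]<.33)&(P[...,0]>.53)&(P[...,0]<.66)&(P[...,1]>.16)&(P[...,1]<.36);q=P[b];print(len(q))
for lo in np.arange(.16,.32,.02):
  s=q[(q[:,2]>=lo)&(q[:,2]<lo+.02)]; print(lo.round(2),len(s),np.median(s,axis=0).round(4) if len(s) else '')
"
```

```text
time_s: 16.05
tcp_pos: [0.4841, 0.2607, 0.2534]
orientation: [-1.891, -2.508, 0.002]
ft_force: [-0.9, -0.5, -4.5]
grip_width: 0.0089
finger_force: 60.0
time_s: 16.55
tcp_pos: [0.5347, 0.2752, 0.2544]
orientation: [1.892, 2.508, 0.0]
ft_force: [0.4, -0.1, -4.7]
grip_width: 0.0086
finger_force: 60.0
time_s: 17.05
tcp_pos: [0.5813, 0.2885, 0.2542]
orientation: [1.892, 2.508, 0.0]
ft_force: [-0.1, 0.4, -4.5]
grip_width: 0.0089
finger_force: 60.0
time_s: 17.55
tcp_pos: [0.5802, 0.2882, 0.2544]
orientation: [1.891, 2.508, 0.0]
ft_force: [-0.2, 0.8, -4.7]
grip_width: 0.0088
finger_force: 60.0
(array([-0.0007,  0.0009,  0.1015]), array([ 0.0001, -0.    , -0.0004]))
144
0.16 0 
0.18 16 [0.6052 0.2116 0.1923]
0.2 25 [0.6038 0.2119 0.2092]
0.22 12 [0.606  0.2092 0.2286]
0.24 10 [0.6077 0.2086 0.2503]
0.26 80 [0.5967 0.234  0.2772]
0.28 1 [0.5876 0.266  0.28  ]
0.3 0
```

View pics/c8.png

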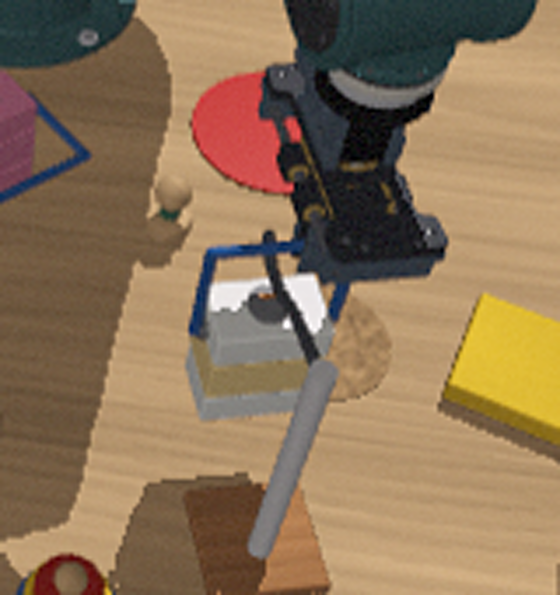

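The bar has passed the tip, which shows behind it at (270,235), and the rod runs under the bar's middle, about (280,245). I lower slowly.

```bash
python3 -m pendant '[[[0,0,0.02,0,0,0,-1],[0,0,0.04,0,0,0,-1],[0,0,0.06,0,0,0,-1],[0,0,0.075,0,0,0,-1],[0,0,0.085,0,0,0,-1]]]'
python3 -m pendant '[[[0,0,0.003,0,0,0,-1],[0,0,0.006,0,0,0,-1],[0,0,0.009,0,0,0,-1],[0,0,0.009,0,0,0,-1],[0,0,0.009,0,0,0,-1]]]'
```

```text
time_s: 18.1
tcp_pos: [0.5801, 0.2882, 0.228]
orientation: [-1.891, -2.508, 0.001]
ft_force: [0.0, -0.3, -4.3]
grip_width: 0.0089
finger_force: 60.0
time_s: 18.6
tcp_pos: [0.5804, 0.2883, 0.2263]
orientation: [1.891, 2.508, 0.0]
ft_force: [-0.9, 0.5, -5.8]
grip_width: 0.0088
finger_force: 60.0
```

```bash
python3 -m pendant '[[[0,0,0.003,0,0,0,-1],[0,0,0.006,0,0,0,-1],[0,0,0.009,0,0,0,-1],[0,0,0.009,0,0,0,-1],[0,0,0.009,0,0,0,-1]]]'
```

```text
time_s: 19.1
tcp_pos: [0.5805, 0.2883, 0.2237]
orientation: [1.891, 2.508, 0.0]
ft_force: [-0.6, -0.9, -0.5]
grip_width: 0.0084
finger_force: 60.0
```

```bash
python3 -m pendant '[[[0,0,0.001,0,0,0,-1],[0,0,0.001,0,0,0,-1],[0,0,0.001,0,0,0,-1],[0,0,0.001,0,0,0,-1],[0,0,0.001,0,0,0,-1]]]' 5
python3 -m pendant '[[[0,0,0,0,0,0,-0.75],[0,0,0,0,0,0,-0.7],[0,0,0,0,0,0,-0.6],[0,0,0,0,0,0,-0.5],[0,0,0,0,0,0,-0.3]]]'
python3 -m pendant '[[[0,0,0,0,0,0,-0.2],[0,0,0,0,0,0,-0.2],[0,0,0,0,0,0,-0.2],[0,0,0,0,0,0,-0.2],[0,0,0,0,0,0,-0.2]]]'
python3 -m pendant '[[[0,0,-0.03,0,0,0,-0.2],[0,0,-0.08,0,0,0,-0.2],[0,0,-0.16,0,0,0,-0.2],[0,0,-0.26,0,0,0,-0.2],[0,0,-0.36,0,0,0,-0.2]]]'
python3 -m pendant '[[[0,-0.1,-0.02,0,0,0,-0.2],[0,-0.2,-0.02,0,0,0,-0.2],[0,-0.3,-0.02,0,0,0,-0.2],[0,-0.4,-0.02,0,0,0,-0.2],[0,-0.45,-0.02,0,0,0,-0.2]]]'
python3 -c "
from h import *
d=shot('scene','s8.png');a=d['pixels'][120:330,250:450]
cv2.imwrite('pics/c9.png',cv2.resize(a,None,fx=2.8,fy=2.8,interpolation=2))
P=cloud(d);im=d['pixels'].astype(int)
b=(im[...,0]-im[...,2]>50)&(P[...,2]>.14)&(P[...,2]<.28)&(P[...,0]>.53)&(P[...,0]<.66)&(P[...,1]>.16)&(P[...,1]<.36);q=P[b];print(len(q))
for lo in np.arange(.14,.28,.02):
  s=q[(q[:,2]>=lo)&(q[:,2]<lo+.02)]; print(lo.round(2),len(s),np.median(s,axis=0).round(4) if len(s) else '')
k=q[q[:,2]>.235];print(cv2.minAreaRect(k[:,:2].astype(np.float32)))
"
```

```text
time_s: 19.6
tcp_pos: [0.5807, 0.2884, 0.2234]
orientation: [1.891, 2.508, 0.001]
ft_force: [3.1, 2.3, 2.0]
grip_width: 0.0096
finger_force: 5.0
time_s: 20.1
tcp_pos: [0.5802, 0.2882, 0.223]
orientation: [-1.891, -2.508, 0.0]
ft_force: [1.2, 0.1, 0.6]
grip_width: 0.0278
finger_force: 0.0
time_s: 20.6
tcp_pos: [0.5804, 0.2882, 0.2231]
orientation: [-1.892, -2.508, -0.0]
ft_force: [0.6, 0.8, -0.7]
grip_width: 0.0369
finger_force: 0.0
time_s: 21.1
tcp_pos: [0.5804, 0.2883, 0.3337]
orientation: [1.891, 2.508, 0.001]
ft_force: [-0.8, -0.4, -0.9]
grip_width: 0.0365
finger_force: 0.0
time_s: 21.6
tcp_pos: [0.449, 0.2507, 0.3384]
orientation: [1.891, 2.508, 0.002]
ft_force: [0.5, 0.5, -0.5]
grip_width: 0.0366
finger_force: 0.0
203
0.14 4 [0.6072 0.2092 0.1569]
0.16 21 [0.5798 0.3116 0.1708]
0.18 19 [0.578  0.3114 0.1883]
0.2 23 [0.5795 0.3114 0.2091]
0.22 23 [0.5784 0.3111 0.2283]
0.24 113 [0.5909 0.2623 0.2473]
0.26 0 
0.28 0 
((0.5903534889221191, 0.2615024447441101), (0.010134016163647175, 0.1166054755449295), 15.478052139282227)
```

View pics/c9.png

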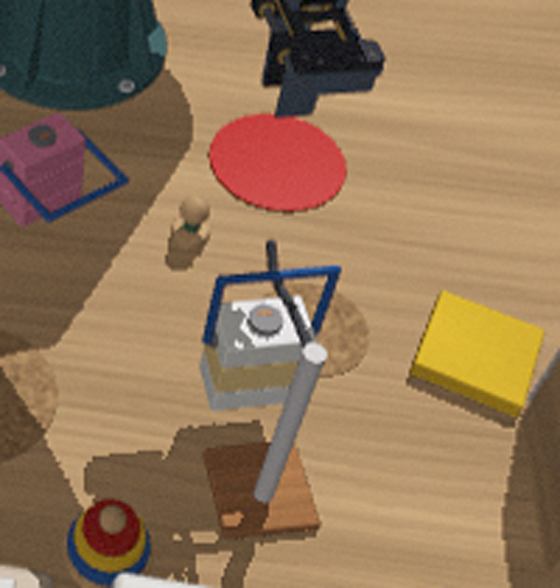

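The lamp hangs free: bar from (218,278) to (338,268), resting in the hook near (279,273). I let it settle and check tilt and motion.

```bash
for i in 1 2 3 4; do python3 -m pendant '[[[0,0,0,0,0,0,-0.2],[0,0,0,0,0,0,-0.2],[0,0,0,0,0,0,-0.2],[0,0,0,0,0,0,-0.2],[0,0,0,0,0,0,-0.2]]]' >/dev/null
python3 -c "
from h import *
d=shot('scene');P=cloud(d);im=d['pixels'].astype(int)
k=(P[...,2]>.155)&(P[...,2]<.19)&(P[...,0]>.54)&(P[...,0]<.64)&(P[...,1]>.2)&(P[...,1]<.33)&(im.min(-1)>150)
q=P[k];c=q.mean(0);A=np.c_[q[:,:2]-c[:2],np.ones(len(q))];f=np.linalg.lstsq(A,q[:,2],rcond=None)[0]
b=(im[...,0]-im[...,2]>50)&(P[...,2]>.235)&(P[...,2]<.28)&(P[...,0]>.53)&(P[...,0]<.66)&(P[...,1]>.16)&(P[...,1]<.36)
print(len(q),c.round(4),np.degrees(f[:2]).round(1),cv2.minAreaRect(q[:,:2].astype(np.float32)),cv2.minAreaRect(P[b][:,:2].astype(np.float32)))"; done
```

```text
213 [0.5879 0.2704 0.1704] [-0.1  0.1] ((0.5865411758422852, 0.2694775462150574), (0.05573813617229462, 0.07679983973503113), 15.05153751373291) ((0.5902693867683411, 0.2618180513381958), (0.00907321460545063, 0.1175537258386612), 16.790117263793945)
214 [0.5879 0.2701 0.1705] [ 0.2 -0.3] ((0.5859103798866272, 0.2690495252609253), (0.05876025930047035, 0.07753400504589081), 15.172956466674805) ((0.5904812812805176, 0.2617243528366089), (0.00806738343089819, 0.11607412248849869), 16.602214813232422)
213 [0.588  0.2704 0.1707] [-0.2 -0.1] ((0.5866695642471313, 0.2689487338066101), (0.057896580547094345, 0.0757974311709404), 14.031193733215332) ((0.5897378921508789, 0.262015700340271), (0.011626693420112133, 0.11776399612426758), 15.798398971557617)
212 [0.5877 0.2703 0.1705] [-0.2 -0.1] ((0.5861684083938599, 0.2699326276779175), (0.05906754732131958, 0.07517063617706299), 11.883967399597168) ((0.5901517271995544, 0.2621369957923889), (0.010580865666270256, 0.11761771887540817), 16.164384841918945)
```

It is level (within 0.3°), still and centred on the hook, so I hand in.

```bash
python3 -c "
from station import job
print(job.job_done())"
```

```text
the job is handed in; nothing more can be done
None
```

The lamp was set down and released on the middle of the cork mat, its bail swung upright there, and it now hangs by the middle of the bar on the hook, level and still; I handed the job in at about 24 s, and no judging result was returned.

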